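Put the chopper together for the next batch of sauce

TASK

Put the food chopper together for the next batch of chilli sauce: set the bowl fully home on the motor base, drop the two-winged chopping knife (not the grating disc) down over the drive spindle in the bowl, put the lid squarely on the bowl, and last put the pusher all the way into the lid's feed tube. Work in that order, and leave the grating disc and the two filled tubs standing where they are.

Things in the scene. Friction and masses are not known exactly. Their poses are not given: they have to be found in the camera images.
- base: Chopper's motor base, fixed: grey round block 152 mm across, flat seat 66 mm above the counter inside a rim 8 mm high (inner diameter 128 mm). Mid-seat a vertical steel drive spindle, 12 mm thick with tapered tip, ends 116 mm above the counter. Two black push buttons (not used) on its -x side. Origin: centre of underside, z up.
- bowl: Milky bowl, 85 mm high, 116 mm across at foot, 132 at rim, wall 3; floor 5 mm thick with a 22 mm centre hole for the spindle. Handle on its -x side: upright bar 14 mm wide along y, 16 deep, centre 93 mm from the axis, top at 73 mm, 20 mm off the wall; pinch it from above across y. Home: foot on the base's seat (4 mm play), any yaw. Origin: centre of underside, z up. 0.2 kg.
- knife: Chopping knife standing on its grey hub, 32 mm in diameter, 70 mm tall; two thin curved steel wings reach 55 mm out at heights 9 and 27 mm. Grip the hub above the wings (35 to 70 mm). A 20 mm bore, 52 mm deep, opens below and goes over the spindle. Home: hub on the bowl's floor, its top 5 mm below the rim, any yaw. Origin: centre of hub's underside, z up. 0.09 kg.
- lid: Milky lid, disc 146 mm across, lying on its 10 mm skirt (inner diameter 140); plate's top at 14 mm. Round feed tube (outside 51 mm, bore 45, open above) rises to 54 mm, its axis 30 mm from the centre along the lid's +x: grip it outside. Home: plate on the bowl's rim, skirt round it, lid's origin 75 mm above the bowl's, any yaw. Origin: centre of skirt's lower edge, z up. 0.11 kg.
- feed_tube (a point): Centre of the mouth (upper rim) of the lid's feed tube, 54 mm above the lid's origin; moves with the lid.
- pusher: Food pusher, white, standing upright: plunger 37 mm in diameter with tapered foot, 38 mm long; then a flange 52 mm across, 5 mm thick; then a round grip 26 mm in diameter from height 43 to 68 mm. Home: plunger in the feed tube, flange on the tube's rim (its origin 16 mm above the lid's). Origin: centre of the foot, z up. 0.06 kg.
- disc: Grating disc, not wanted now: a flat steel disc 110 mm across with slots and a grey hub 32 mm in diameter and 30 mm tall, lying on the counter; leave it. Origin: centre of the underside.
- tub_low: Filled round tub with lid, 88 mm across and 50 mm tall, standing among the parts; leave it. Origin: centre of the underside.
- tub_tall: Filled round tub with lid, 104 mm across and 80 mm tall, standing behind the parts; leave it. Origin: centre of the underside.
There are look-alikes about, which are no part of the job. Leave any brown look-alike of the knife alone.

How it is judged:
By the outcome, as a careful person would: the job done as asked, in the order asked, and still so for the second after the job is handed in, with the robot touching nothing.
It also fails if it takes over 122 s, if anything falls off the work surface, if the arm or the gripper's body presses on something with over 40 N, if the wrist force passes 120 N, or if a joint passes its speed limit or range.

ROBOT

A 6-joint arm with a two-finger parallel gripper is mounted at the origin on the work surface. World frame = base frame: x ahead of the robot, y to its left, z up, the work surface at z = 0. Lengths are in mm, angles in rad, forces in N, time in s.
With the tool pointing down it reaches from about 275 to 750 mm from the base axis. Payload 10.2 kg.
Tool frame: the origin (TCP) lies at the very end of the fingers, on their centre line; the grasp point (between the pads) lies behind it (bot.pinch_z is the z of the grasp point in the tool frame, in mm); z points along the fingers, y is the line along which they close (so a half turn about z gives the same grasp; the last joint's range is limited). The gripper opens to 85 mm and grips with 20 to 120 N. Pads are 22 mm wide; open, the fingers measure 114 mm over their backs; the gripper's body (76 mm by 85 mm) begins 54 mm behind the grasp point. The pads swing forward as they close: fully open they stand 13 mm farther back than shut.
Start: joints at [0.975, 0.313, 1.498, -0, 1.331, -0.223], TCP at [191.231, 488.94, 231.294] pointing down, gripper open.
Joint ranges: [-2.94, 2.94], [-0.97, 2.17], [0.19, 2.56], [-1.23, 4.37], [0.02, 3.11], [-2.88, 2.88]. Speed limits (rad/s): [2.39, 2.39, 3.01, 3.14, 3.14, 3.14].

INTERFACE

Orientations are given as a 3x3 rotation matrix whose columns are the frame's x, y, z axes.
In Python, from workcell import bot gives the robot as it stands. The module is installed in compiled form; this text tells all that it offers. Calls block until the motion is done:
- bot.goto(position, orientation): joint-space move of the TCP to a pose.
- bot.move_linear(position, rotation=None, speed=150): straight line of the TCP; rotation=None keeps the orientation; speed is the mean speed in mm/s.
- bot.move_j(angles): joint-space move.
- bot.move_gripper(opening, grip_force=None): finger opening in mm; grip_force is the grip in N (None keeps the last); returns when the fingers have stopped.
- bot.sleep(seconds).
- bot.ik(position, orientation): joint angles nearest the present ones, or None.
- bot.state(): the state.
- bot.capture(name): name is "side" or "top"; returns (picture, depth): 420x560x3 uint8, red, green, blue; 420x560 float32, mm along the optical axis (not along the pixel's ray), 0 where there is no reading.
- bot.camera_info(name): a dict with "mtx" (3x3 intrinsics, pixels), "pose" (4x4, takes a point from camera to world coordinates). Camera axes: x right, y up, looking along -z (the intrinsics and any distortion apply to the point x, -y, -z); pixel columns grow to the right and rows downward; lengths in mm; the calibration is good to about 2 mm. A picture is of the moment at which its call begins. camera_info takes no time and is no camera call.
A pose or a line that the arm cannot do raises bot.Unreachable and nothing moves.
- bot.close_job(): hands the job in; it is judged then, once.
Trained networks look in the newest picture that a camera, given by its name, has taken for a name from the list of things; names that differ only in an ending like _2 or _b are one class to them, and where a whole thing is asked for, a point or a joint stands for the part that bears it (a point fixed in the world has none). Each returns a list of dicts, best first, with "p" (0 to 1); they miss things now and then, are a little off and sometimes report something else, mostly with a low value. They report only what shows in the picture. A call takes as long as a camera call. They do not tell look-alikes from the thing itself.
- bot.find_in(camera, name): "position" ([column, row] in pixels, amid what is visible of it).
The state is a dict: "t": time; "joint_positions": joint angles; "joint_vel": joint speeds; "joint_efforts": joint torques, N m; "ee_pos": TCP position; "ee_rot": TCP orientation; "force": force on the tool from outside, world axes, zero at the start; "ft_torque": the same for the moment, N m; "gripper_width": finger opening in mm; "grip_force": force on a finger pad.
Only numpy, scipy, OpenCV 4.12 (cv2) and the standard library are available. Lean on these libraries where they do the work, as an engineer would, in place of code of your own. Each camera call takes 0.05 s, during which the arm holds its last target. There are 200 camera calls.

## Working session

There is one attempt and no reset: what is moved stays moved. The work goes in short steps, each a Python script; the robot and the scene stay as the last script left them, time stands still between calls to the robot, and variables do not carry over. Pictures are saved under pics/ and viewed, at most 14 in all, crops included, and the job is handed in when it is done.

```bash
mkdir -p pics
cat > h.py <<'E'
from workcell import bot
import numpy as np, cv2
def cap(n,save=None):
    im,d=bot.capture(n)
    if save: cv2.imwrite(f'pics/{save}.png',im[:,:,::-1])
    return im,d
def cloud(n,d):
    ci=bot.camera_info(n);K=np.array(ci['mtx']);P=np.array(ci['pose'])
    v,u=np.mgrid[:d.shape[0],:d.shape[1]]
    x=(u-K[0,2])/K[0,0]*d;y=(v-K[1,2])/K[1,1]*d
    p=np.stack([x,-y,-d,np.ones_like(d)],-1)@P.T
    p=p[...,:3];p[d<=0]=np.nan
    return p
E
python3 - <<'E'
from h import *
for c in('top','side'):
    ci=bot.camera_info(c);print(c,{k:np.round(v,2).tolist() for k,v in ci.items() if not isinstance(v,str)})
    im,d=cap(c,c+'0');p=cloud(c,d);np.save(c+'0.npy',p)
    for n in('base','bowl','knife','lid','feed_tube','pusher','disc','tub_low','tub_tall'):
        for r in bot.find_in(c,n):
            u,v=[int(round(t)) for t in r['position']]
            print(c,n,round(r['p'],2),u,v,np.round(p[v,u]) if 0<=v<420 and 0<=u<560 else '')
print(bot.pinch_z)
E
```

```text
top {'mtx': [[522.74, 0.0, 286.34], [0.0, 522.74, 221.08], [0.0, 0.0, 1.0]], 'pose': [[-0.0, 0.99, -0.11, 389.08], [-1.0, -0.0, -0.0, -38.27], [-0.0, 0.11, 0.99, 1499.99], [0.0, 0.0, 0.0, 1.0]]}
top base 0.87 158 253 [459. 314.  70.]
top bowl 0.79 383 245 [ 485. -314.    5.]
top bowl 0.47 270 204 [603.  10.   6.]
top knife 0.79 351 313 [ 297. -212.   71.]
top knife 0.6 415 325 [ 265. -383.   70.]
top lid 0.75 271 205 [593.   5.  57.]
top feed_tube 0.79 270 203 [605.  10.  13.]
top pusher 0.77 309 263 [432. -99.  69.]
top disc 0.55 229 275 [400. 126.   3.]
top disc 0.34 260 135 [787.  36.  78.]
top tub_low 0.61 195 195 [624. 220.  46.]
top tub_tall 0.62 258 135 [788.  41.  77.]
top tub_tall 0.31 311 260 [ 440. -105.   68.]
side {'mtx': [[410.33, 0.0, 280.05], [0.0, 410.33, 203.88], [0.0, 0.0, 1.0]], 'pose': [[1.0, 0.05, -0.06, 453.71], [-0.08, 0.71, -0.7, -775.44], [0.01, 0.7, 0.71, 822.5], [0.0, 0.0, 0.0, 1.0]]}
side base 0.96 255 132 [469. 287.  68.]
side bowl 0.96 273 298 [ 486. -273.    8.]
side knife 0.96 327 270 [ 614. -231.   45.]
side knife 0.82 167 351 [ 273. -406.   60.]
side knife 0.66 191 274 [ 304. -225.   53.]
side lid 0.81 308 206 [597. -20.  42.]
side lid 0.71 255 132 [469. 287.  68.]
side feed_tube 0.61 308 209 [599. -16.  25.]
side pusher 0.93 251 235 [ 443. -114.   46.]
side disc 0.79 241 180 [420. 114.  25.]
side tub_low 0.83 311 150 [635. 205.  52.]
side tub_tall 0.92 375 187 [777.   0.  80.]
-18.700000000000003
```

View pics/top0.png

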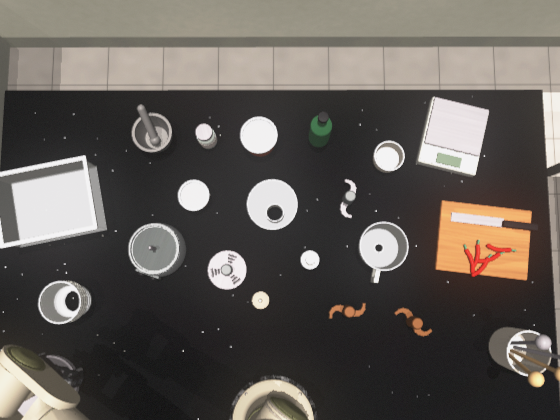

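View pics/side0.png

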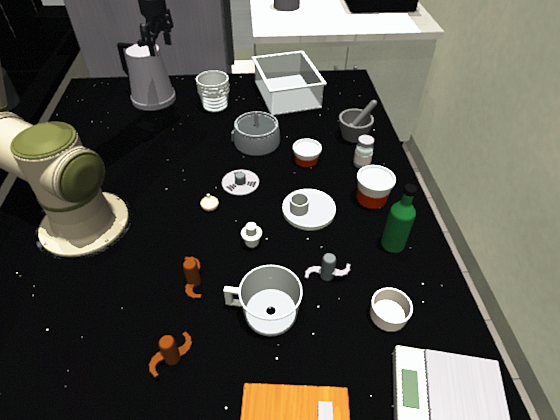

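The top picture shows these candidates:
- **Knife:** the grey and steel one at (349,196). The brown look-alikes are at (349,312) and (417,323), so I choose (349,196).
- **Bowl:** (383,245), not the small dish at (389,156).
- **Lid:** (272,204).
- **Pusher:** (310,260), not the garlic at (260,300).
- **Base:** (155,250).

```bash
cat >> h.py <<'E'
from scipy.optimize import least_squares
def pts(p,c,r,z0,z1):
    q=p.reshape(-1,3);q=q[np.isfinite(q[:,0])]
    return q[(np.hypot(q[:,0]-c[0],q[:,1]-c[1])<r)&(q[:,2]>z0)&(q[:,2]<z1)]
def circ(q,R=None):
    c0=(q[:,:2].max(0)+q[:,:2].min(0))/2
    if R is None:
        s=least_squares(lambda x:np.hypot(q[:,0]-x[0],q[:,1]-x[1])-x[2],[*c0,50],loss='soft_l1')
    else:
        s=least_squares(lambda x:np.hypot(q[:,0]-x[0],q[:,1]-x[1])-R,c0,loss='soft_l1')
    return s.x
def disc(q,R):
    "centre of a filled flat disc: mean and bbox centre"
    return q[:,:2].mean(0),(q[:,:2].max(0)+q[:,:2].min(0))/2,len(q)
E
python3 - <<'E'
from h import *
np.set_printoptions(precision=1,suppress=True)
for c in('top','side'):
    p=np.load(c+'0.npy')
    print(c,'counter z',np.nanmedian(p[...,2][200:300,200:300]))
    q=pts(p,(465,312),90,71,80);print('base rim',circ(q),len(q),np.median(q[:,2]))
    q=pts(p,(465,312),30,85,125);print('spindle',q.mean(0) if len(q) else 0,len(q))
    q=pts(p,(485,-305),76,80,92);print('bowl rim',circ(q),len(q),np.median(q[:,2]))
    q=pts(p,(485,-305),140,60,79);q=q[np.hypot(q[:,0]-485,q[:,1]+305)>75];print('handle',q.mean(0),disc(q,0),)
    for n,cc,z in(('knife',(620,-220),66),('pusher',(435,-102),64)):
        q=pts(p,cc,45,z,z+9);print(n,disc(q,0),np.median(q[:,2]))
    q=pts(p,(590,0),110,10,19);print('lid plate',disc(q,0),np.median(q[:,2]))
    q=pts(p,(585,0),70,49,60);print('tube',circ(q),disc(q,0),np.median(q[:,2]))
    q=pts(p,(620,-220),80,5,32);print('wings',disc(q,0),q.min(0),q.max(0))
im=cv2.imread('pics/top0.png')[170:350,300:450];im2=cv2.imread('pics/side0.png')[230:330,290:370]
cv2.imwrite('pics/crop1.png',np.hstack([cv2.resize(im,(400,480)),cv2.resize(im2,(384,480))]))
E
```

```text
top counter z 1.0548491398124042
base rim [471.  325.1  65.1] 359 73.82975084572945
spindle [470.6 322.8 106.4] 24
bowl rim [ 476.3 -300.6   64.3] 222 85.02710173447463
handle [ 394.7 -281.8   71.5] (array([ 394.7, -281.8]), array([ 394.7, -282.6]), 72)
knife (array([ 616. , -213.4]), array([ 616.5, -213.7]), 84) 69.93822578564004
pusher (array([ 440.8, -102.1]), array([ 441.1, -102. ]), 59) 69.11014714689509
lid plate (array([604.9,   4.4]), array([607.2,   2.4]), 1433) 14.171254558668124
tube [572.1  -4.4  24. ] (array([573.3,  -4.5]), array([572.8,  -4.3]), 56) 53.45588679828586
wings (array([ 615.4, -215.5]), array([ 621. , -221.4]), 279) [ 544.9 -296.7    5. ] [ 697.1 -146.2   31.7]
side counter z 2.9319027968377895
base rim [474.1 322.6  65.3] 323 74.68474507545409
spindle [474.9 320.7 101.4] 35
bowl rim [ 479.1 -303.    64.2] 495 86.2249489229132
handle [ 395.5 -285.9   72.1] (array([ 395.5, -285.9]), array([ 396.6, -284.9]), 118)
knife (array([ 618.9, -217.7]), array([ 619.6, -217.9]), 125) 71.20672125794556
pusher (array([ 443.9, -105.6]), array([ 443.9, -103.8]), 82) 69.57719404791362
lid plate (array([611.1,  -7.4]), array([604.6,   2.7]), 1254) 16.160106602282383
tube [575.5  -6.3  24. ] (array([574.6,  -6.6]), array([575.2,  -6. ]), 116) 55.10064711004185
wings (array([ 618.2, -218.5]), array([ 624.9, -213.3]), 338) [ 555.  -279.2    5. ] [ 694.8 -147.5   32. ]
```

View pics/crop1.png

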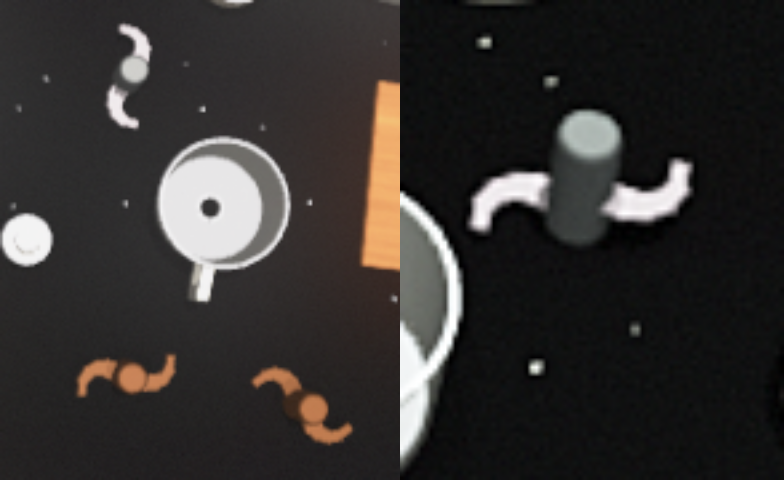

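The crop shows a grey hub with steel wings at top (349,196), so that is the right knife; the brown ones are elsewhere. Next I pick up the bowl.

```bash
cat >> h.py <<'E'
np.set_printoptions(precision=1,suppress=True)
BASE=np.array([472.5,323.7])
def R(psi):
    c,s=np.cos(psi),np.sin(psi)
    return np.array([[c,s,0],[s,-c,0],[0,0,-1.]])
def pick_psi(psi,*poses):
    best=None
    for k in(-1,0,1):
        a=psi+k*np.pi
        js=[bot.ik(p,R(a)) for p in poses]
        if any(j is None for j in js): continue
        m=max(abs(j[5]) for j in js)
        if best is None or m<best[0]-1e-6: best=(m,a)
    return best
def st(m=''):
    s=bot.state();print(m,'t%.1f'%s['t'],'p',np.array(s['ee_pos']),'F',np.array(s['force']),'w%.1f g%.0f'%(s['gripper_width'],s['grip_force']));return s
def down(xy,z,zmin,thr=8,step=2,speed=40):
    "step down until the vertical push rises by thr"
    f0=bot.state()['force'][2]
    while z>zmin:
        z=max(z-step,zmin);bot.move_linear([*xy,z],speed=speed)
        if bot.state()['force'][2]-f0>thr: break
    return z
E
python3 - <<'E'
from h import *
bowl=np.array([477.7,-301.8]);h=np.array([395.1,-284.])-bowl;h/=np.hypot(*h)
g=bowl+93*h;psi=np.arctan2(h[1],h[0])
pl=BASE+93*h
m,a=pick_psi(psi,[*g,33],[*g,180],[*pl,200],[*pl,99]);print(g,pl,m,a)
bot.move_gripper(50,100)
bot.goto([*g,130],R(a)); bot.move_linear([*g,34],speed=120); st('at')
bot.move_gripper(0,100); st('grip')
bot.move_linear([*g,60],speed=60); st('lift')
im,d=cap('side','b1')
bot.move_linear([*g,190],speed=150)
bot.goto([*pl,200],R(a)); s=st('over')
for c in('top','side'):
    im,d=cap(c,c+'b2');p=cloud(c,d);np.save(c+'b2.npy',p)
    q=pts(p,BASE,80,240,262);q=q[np.hypot(*(q[:,:2]-BASE).T)>50];print(c,circ(q),len(q),q[:,2].min(),q[:,2].max(),np.linalg.lstsq(np.c_[q[:,:2]-BASE,np.ones(len(q))],q[:,2],rcond=None)[0]*[100,100,1])
E
```

```text
[ 386.8 -282.2] [381.6 343.3] 2.2342324834373897 2.929342104814836
at t5.2 p [ 387.1 -282.5   34.6] F [0.3 0.4 0.6] w49.5 g0
grip t5.6 p [ 386.9 -282.3   34.6] F [-1.7  2.   5.2] w13.3 g97
lift t6.2 p [ 386.7 -282.2   60.1] F [ 0.1  0.9 -2.5] w12.4 g97
over t9.5 p [382.1 342.8 200. ] F [-0.2  0.1 -2. ] w12.6 g97
top [471.4 322.9  64.1] 305 240.0403145302057 256.8305929352334 [ -1.   -2.3 249. ]
side [474.1 321.2  63.9] 454 240.01022380983454 256.0752285942565 [  0.1  -0.1 247.7]
```

View pics/sideb2.png

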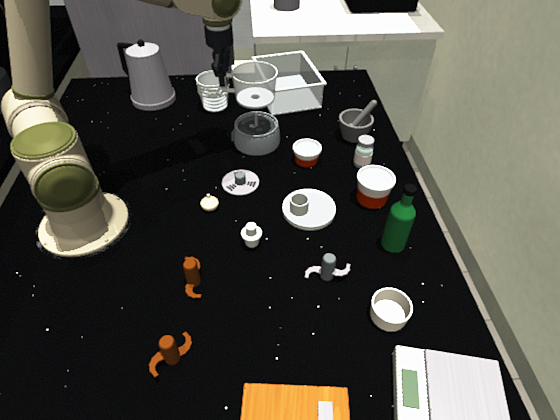

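The bowl hangs level over the base, at (255,85) in the side picture, and needs about a 1.8 mm shift in y. I'll lower it now.

Run:
```python
from h import *
pl=np.array([381.4,345.1])
bot.move_linear([*pl,110],speed=100); st()
z=down(pl,110,98,thr=6); st('down %.1f'%z)
bot.move_gripper(30,100); st('rel')
bot.move_linear([*pl,170],speed=150)
r=np.array([300,150.]);bot.goto([617,-215,160],R(pick_psi(0.,[617,-215,160])[1]))
for c in('top','side'):
    im,d=cap(c,c+'b3');p=cloud(c,d)
    q=pts(p,BASE,80,140,165);q=q[np.hypot(*(q[:,:2]-BASE).T)>50];print(c,circ(q),len(q),np.median(q[:,2]),np.linalg.lstsq(np.c_[q[:,:2]-BASE,np.ones(len(q))],q[:,2],rcond=None)[0]*[100,100,1])
    q=pts(p,BASE,30,85,125);print('spindle',q.mean(0) if len(q) else 0,len(q))
    q=pts(p,BASE,45,60,82);print('floor',len(q),np.median(q[:,2]))
    q=pts(p,(470,323),140,120,145);q=q[np.hypot(*(q[:,:2]-BASE).T)>75];print('handle',q.mean(0),len(q))
st()
```

```text
t10.7 p [381.7 345.3 110.6] F [ 0.1 -0.4 -1.6] w12.9 g97
down 100.0 t11.9 p [381.6 345.3 100.6] F [-2.4 -0.4  5.1] w12.8 g98
rel t12.2 p [381.5 345.1  99.9] F [ 0.1 -0.2 -0.3] w29.8 g0
top [470.6 325.4  64. ] 349 150.0433377825948 [  0.4  -2.1 149.8]
spindle [470.7 322.7 105.7] 25
floor 810 71.21340854327957
handle [385.2 343.  137.8] 66
side [496.1 349.8  96.8] 75 147.2982679693472 [-31.1 -28.7 122.9]
spindle 0 0
floor 0 nan
handle [385.7 340.  133.6] 50
 t15.1 p [ 617.2 -214.2  160.1] F [-1.2  0.3  0.5] w29.8 g0
  return _methods._mean(a, axis=axis, dtype=dtype,
  ret = ret.dtype.type(ret / rcount)
```

View pics/sideb3.png

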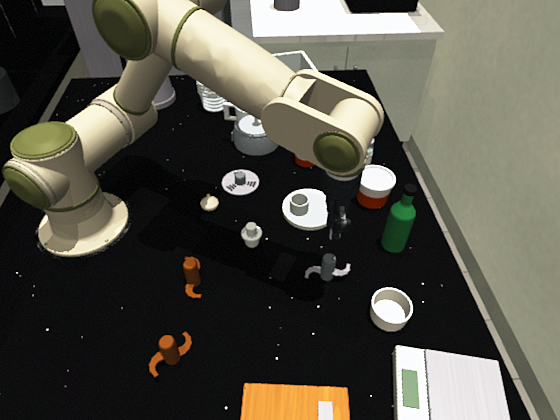

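The bowl sits home: rim at z 150, floor at 71, and centred on the base to about 0.5 mm. Next is the knife, at (328,268) in the side picture.

Run:
```python
from h import *
k=np.array([617.5,-215.5]);up=225
m,a=pick_psi(0.,[*k,160],[*BASE,up],[*BASE,105]);print(m,a)
bot.move_gripper(60,60)
bot.goto([*k,150],R(a)); bot.move_linear([*k,37],speed=120); st('at')
bot.move_gripper(0,60); st('grip')
bot.move_linear([*k,60],speed=80); st('lift')
bot.move_linear([*k,up],speed=200)
bot.goto([*BASE,up],R(a)); s=st('over')
for c in('top','side'):
    im,d=cap(c,c+'k1');p=cloud(c,d);np.save(c+'k1.npy',p)
    q=pts(p,BASE,25,186,216);print(c,disc(q,0),q.min(0),q.max(0))
    q=pts(p,BASE,80,140,165);q=q[np.hypot(*(q[:,:2]-BASE).T)>50];print('bowl',circ(q),len(q))
im=cv2.imread('pics/sidek1.png')[40:170,180:340];cv2.imwrite('pics/crop2.png',cv2.resize(im,None,fx=4,fy=4))
```

```text
1.9669592748673743 0.0
at t16.9 p [ 618.  -215.7   37.9] F [0.7 1.1 0.4] w60.3 g0
grip t17.2 p [ 617.8 -215.5   37.8] F [-0.7  2.6  5.3] w30.2 g59
lift t17.7 p [ 617.6 -215.6   60.4] F [-0.7  0.1 -0.6] w30.5 g59
over t20.7 p [473.1 323.  224.9] F [ 0.7  0.2 -0.9] w30.3 g59
top (array([480.2, 312.6]), array([476.6, 311.1]), 14) [458.4 305.8 191.6] [494.7 316.4 215.7]
bowl [470.8 325.7  64.3] 153
side (array([472., 313.]), array([470.2, 320.2]), 97) [451.  303.9 188.7] [489.4 336.5 215.8]
bowl [473.7 323.8  64. ] 391
```

View pics/crop2.png

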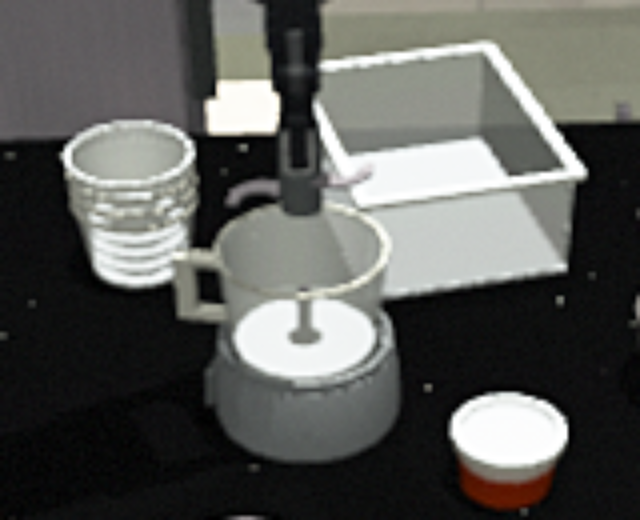

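The knife hangs upright over the bowl and the spindle is visible below it. Lowering with a force watch.

Run:
```python
from h import *
t=np.array([472.3,324.3])
bot.move_linear([*t,165],speed=100); st()
z=down(t,165,107,thr=5,step=3,speed=60); st('stop %.1f'%z)
```

```text
t21.5 p [472.6 324.4 165.6] F [ 0.1  0.4 -0.6] w30.6 g59
stop 108.0 t26.3 p [472.7 324.6 108.7] F [0.8 0.5 4.8] w30.5 g59
```

Run:
```python
from h import *
t=np.array([472.3,324.3])
bot.move_gripper(46,60); st('rel')
bot.move_linear([*t,230],speed=150)
tube=np.array([574.,-5.3]); a=pick_psi(0.,[*tube,120],[*(t-[29,7]),165])[1];print(a)
bot.goto([*tube,120],R(a))
bot.move_gripper(80,60)
im,d=cap('top','topk2');p=cloud('top',d)
q=pts(p,BASE,25,125,160);print('hub',disc(q,0),np.median(q[:,2]) if len(q) else 0)
q=pts(p,BASE,80,143,165);q=q[np.hypot(*(q[:,:2]-BASE).T)>50];print('bowl',circ(q),len(q))
bot.move_linear([*tube,24],speed=120); st('at')
bot.move_gripper(0,40); st('grip')
cv2.imwrite('pics/crop3.png',cv2.resize(cv2.imread('pics/topk2.png')[190:310,90:240],None,fx=4,fy=4))
```

```text
rel t26.6 p [472.2 324.3 107.8] F [ 0.5  0.3 -0. ] w45.9 g0
-3.141592653589793
hub (array([471.2, 323.9]), array([471.7, 325.3]), 132) 139.79265624743914
bowl [470.8 325.5  64.1] 315
at t32.1 p [574.5  -5.4  24.7] F [-0.5 -0.2  0. ] w79.8 g0
grip t32.5 p [574.3  -5.3  25. ] F [-2.  -0.2  5.3] w51.9 g42
```

View pics/crop3.png

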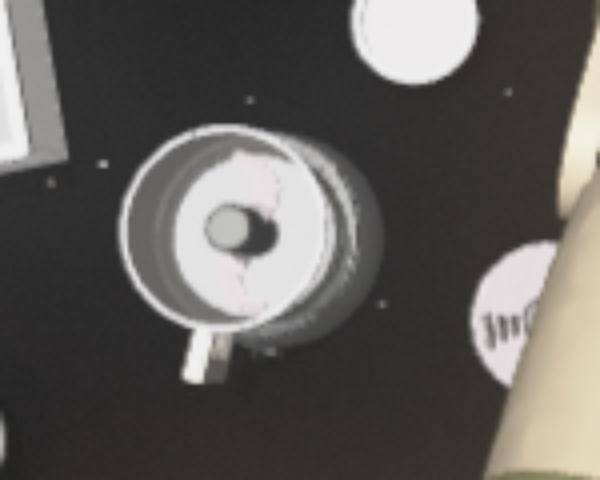

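The knife is home, with its hub top at z 140 in the centre of the bowl. Now the lid.

Run:
```python
from h import *
a=-np.pi; tube=np.array([574.,-5.3]); pl=np.array([472.3,324.5])-[29.1,7.2]
bot.move_linear([*tube,40],speed=60); st('lift')
bot.move_linear([*tube,224],speed=180)
bot.goto([*pl,224],R(a)); bot.move_linear([*pl,214]); st('over')
for c in('top','side'):
    im,d=cap(c,c+'l1');p=cloud(c,d);np.save(c+'l1.npy',p)
    q=pts(p,BASE,95,192,212)
    if len(q)>20:
        fit=np.linalg.lstsq(np.c_[q[:,:2]-BASE,np.ones(len(q))],q[:,2],rcond=None)[0]
        hull=cv2.convexHull(q[:,:2].astype(np.float32))[:,0]
        print(c,len(q),disc(q,0)[1],'circle',cv2.minEnclosingCircle(hull),'fit',fit*[100,100,1])
    q=pts(p,BASE,80,140,158);q=q[np.hypot(*(q[:,:2]-BASE).T)>50];print('bowl',circ(q) if len(q)>20 else 0,len(q))
cv2.imwrite('pics/crop4.png',np.hstack([cv2.resize(cv2.imread('pics/sidel1.png')[40:170,190:320],(400,400)),cv2.resize(cv2.imread('pics/topl1.png')[170:300,90:220],(400,400))]))
```

```text
lift t32.9 p [574.1  -5.3  40.4] F [-0.7 -0.3 -2. ] w51.5 g42
over t35.6 p [443.4 316.5 213.4] F [ 0.3  0.4 -0.5] w51.9 g42
top 1119 [473.4 305.2] circle ((471.3245849609375, 323.67083740234375), 73.05672454833984) fit [ -0.5   0.6 202.4]
bowl 0 17
side 936 [473.8 322. ] circle ((475.5345458984375, 322.6269836425781), 76.55699920654297) fit [ -0.6   3.  204.7]
bowl [473.8 324.5  64.4] 222
```

View pics/crop4.png

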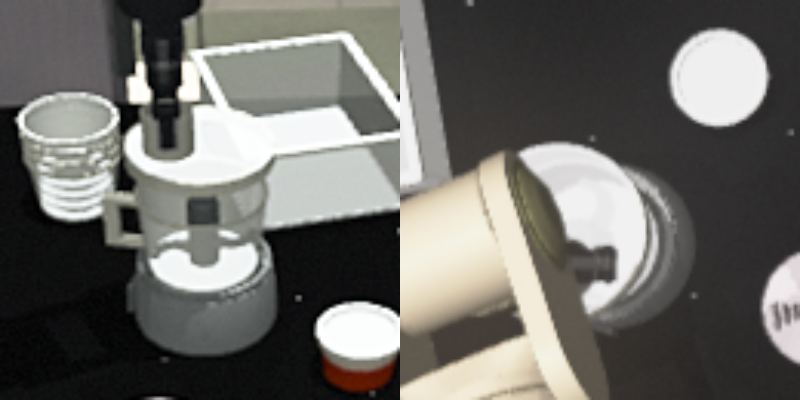

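The lid hangs level, about 2 mm short in y. I'll shift it and lower.

Run:
```python
from h import *
pl=np.array([472.3,324.5])-[29.1,7.2]+[-.3,2.]
bot.move_linear([*pl,182],speed=80); st()
z=down(pl,182,163,thr=6,step=2,speed=50); st('stop %.1f'%z)
bot.move_gripper(80,40); st('rel')
bot.move_linear([*pl,245],speed=150)
u=np.array([442.4,-103.])
bot.goto([*u,130],R(pick_psi(0.,[*u,46],[*pl,215])[1]))
im,d=cap('top','topl2');p=cloud('top',d);np.save('topl2.npy',p)
q=pts(p,BASE,85,149,163)
hull=cv2.convexHull(q[:,:2].astype(np.float32))[:,0]
print(len(q),cv2.minEnclosingCircle(hull),np.median(q[:,2]),np.linalg.lstsq(np.c_[q[:,:2]-BASE,np.ones(len(q))],q[:,2],rcond=None)[0]*[100,100,1])
q=pts(p,pl,40,188,202);print('tube',circ(q),len(q),np.median(q[:,2]))
q=pts(p,u,45,60,75);print('pusher',disc(q,0) if len(q) else 0)
cap('side','sidel2')
cv2.imwrite('pics/crop5.png',np.hstack([cv2.resize(cv2.imread('pics/sidel2.png')[70:170,205:305],(400,400)),cv2.resize(cv2.imread('pics/topl2.png')[190:310,100:220],(400,400))]))
```

```text
t36.3 p [443.  319.4 182.2] F [ 0.9  0.2 -1.8] w52.1 g42
stop 164.0 t38.5 p [443.1 319.4 165.8] F [-5.1 -3.1 13.7] w52.3 g43
rel t38.9 p [442.8 319.3 163.8] F [-0.4 -0.5 -0.1] w80.1 g0
2128 ((469.45867919921875, 328.419921875), 73.97000122070312) 155.12998736076077 [  0.1  -0.1 155.2]
tube [441.7 319.5  23.9] 106 194.05476377247464
pusher 0
```

View pics/crop5.png

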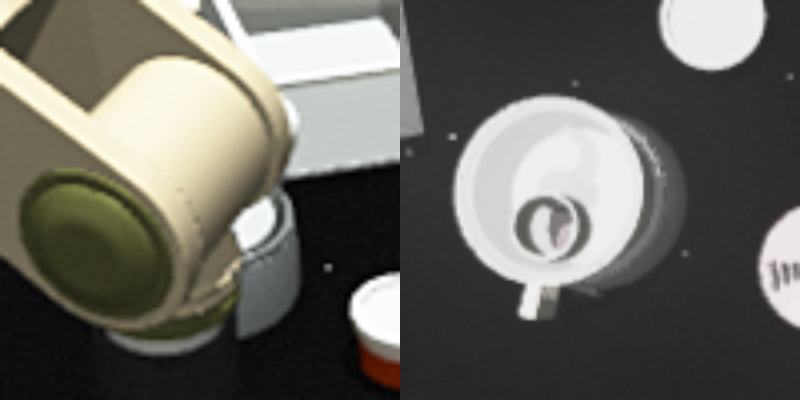

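The lid is home: level, with its plate at z 155. Last is the pusher.

Run:
```python
from h import *
u=np.array([442.4,-103.]);t=np.array([443.,318.7])
m,a=pick_psi(0.,[*u,46],[*t,275],[*t,203]);print(m,a)
bot.move_gripper(50,40)
bot.goto([*u,130],R(a)); bot.move_linear([*u,46.5],speed=120); st('at')
bot.move_gripper(0,40); st('grip')
bot.move_linear([*u,65],speed=60); st('lift')
bot.move_linear([*u,272],speed=200)
bot.goto([*t,272],R(a)); bot.move_linear([*t,262]); st('over')
for c in('top','side'):
    im,d=cap(c,c+'p1');p=cloud(c,d);np.save(c+'p1.npy',p)
    q=pts(p,t,35,251,260);print(c,'flange',len(q),q.min(0) if len(q) else 0,q.max(0) if len(q) else 0)
    q=pts(p,t,40,188,202);print('tube',circ(q) if len(q)>15 else 0,len(q))
cv2.imwrite('pics/crop6.png',cv2.resize(cv2.imread('pics/sidep1.png')[30:150,190:310],(560,560),interpolation=cv2.INTER_CUBIC))
```

```text
1.9796758037491156 0.0
at t43.1 p [ 442.8 -103.2   47. ] F [ 0.2 -0.   0.2] w49.8 g0
grip t43.5 p [ 442.8 -103.2   47.3] F [-0.3  0.5  6. ] w24.4 g39
lift t43.9 p [ 442.5 -103.    65.3] F [-0.5 -0.1 -1.8] w24.2 g39
over t46.9 p [443.2 317.9 261.7] F [ 0.6 -0.5 -0.9] w24.6 g39
top flange 36 [421.7 296.9 251.8] [466.8 318.  259.9]
tube [441.7 318.8  23.8] 30
side flange 54 [419.5 290.7 251.6] [470.5 338.5 260. ]
tube [444.8 317.6  24. ] 124
```

View pics/crop6.png

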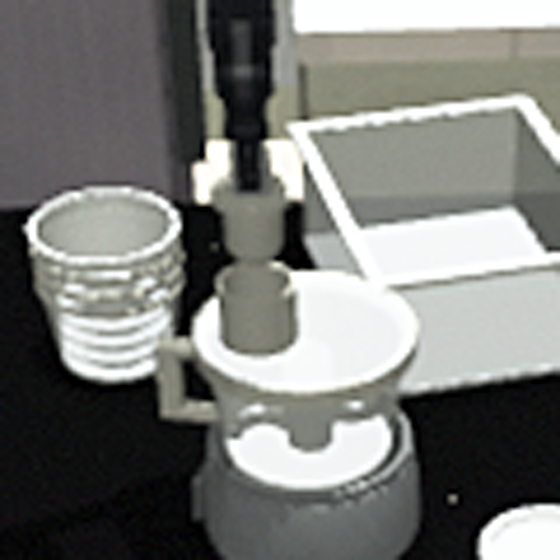

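The pusher hangs directly over the tube mouth in the side picture. Lowering.

Run:
```python
from h import *
t=np.array([443.,318.3])
bot.move_linear([*t,246],speed=80); st()
z=down(t,246,201,thr=8,step=3,speed=70); st('stop %.1f'%z)
```

```text
t47.4 p [442.9 318.2 245.9] F [ 0.6 -0.   1.3] w24.5 g39
stop 201.0 t51.1 p [443.3 318.5 204. ] F [-6.9 -3.3 22.4] w24.6 g41
```

Run:
```python
from h import *
t=np.array([443.,318.3])
bot.move_gripper(50,40); st('rel')
bot.move_linear([*t,290],speed=150)
bot.goto([380,-150,300],R(0))
for c in('top','side'):
    im,d=cap(c,c+'f');p=cloud(c,d)
    q=pts(p,t,22,215,235);print(c,'grip top',disc(q,0),np.median(q[:,2]) if len(q) else 0)
    q=pts(p,t,35,190,206);print('flange',disc(q,0),np.median(q[:,2]) if len(q) else 0)
    q=pts(p,BASE,85,149,163);print('plate',len(q),np.median(q[:,2]),np.linalg.lstsq(np.c_[q[:,:2]-BASE,np.ones(len(q))],q[:,2],rcond=None)[0]*[100,100,1])
st()
cv2.imwrite('pics/crop7.png',np.hstack([cv2.resize(cv2.imread('pics/sidef.png')[70:210,190:330],(400,400)),cv2.resize(cv2.imread('pics/topf.png')[100:340,80:320],(400,400))]))
```

```text
rel t51.5 p [442.9 318.2 200.6] F [0.4 0.1 0.1] w49.7 g0
top grip top (array([441.9, 317.9]), array([442.2, 318.3]), 102) 224.8330684861976
flange (array([441.4, 316. ]), array([441.9, 318.9]), 232) 200.29373478837908
plate 2105 155.20275416772915 [ -0.4  -0.  155.3]
side grip top (array([445.6, 313.4]), array([445.9, 315.9]), 62) 225.3729590531671
flange (array([444.2, 306.2]), array([444.7, 315.1]), 136) 201.6716783432139
plate 835 157.46059072280343 [ -0.2   1.3 157.4]
 t54.1 p [ 380.3 -149.5  300. ] F [-0.1 -0.3  0.2] w49.7 g0
```

View pics/crop7.png

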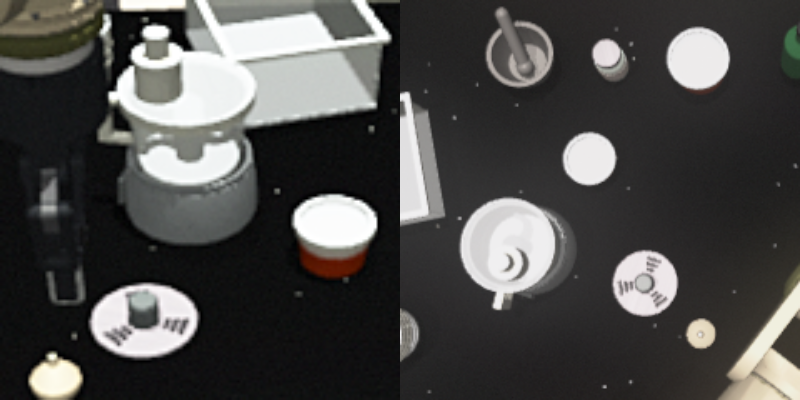

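The chopper is fully assembled: the pusher's grip top is at z 225 and its flange at z 200, both as expected. The lid is level, and the disc and tubs are untouched.

```bash
python3 -c "
from workcell import bot
print(bot.close_job())"
```

```text
the job is handed in; nothing more can be done
None
```

The chopper is assembled in the order asked (bowl, knife, lid, pusher) and handed in at about 54 s; the last pictures show every part home and the grating disc and both tubs left where they were.

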